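# Swap the drawn-out cheese tray

## Robot

A 6-joint arm with a two-finger parallel gripper is mounted at the origin on the work surface. World frame = base frame: x ahead of the robot, y to its left, z up, the work surface at z = 0. Lengths are in m, angles in rad, forces in N, time in s.
With the tool pointing down it reaches from about 0.3 to 0.85 m from the base axis. Payload 4.2 kg.
Tool frame: the origin (TCP) lies at the very end of the fingers, on their centre line; the grasp point (between the pads) lies 19 mm behind it; z points along the fingers, x is the direction in which the jaws open and shut, and the axes are right-handed (so a half turn about z gives the same grasp; the last joint's range is limited). The gripper opens to 91 mm and grips with 3 to 60 N. Pads are 32 mm wide; open, the fingers measure 118 mm over their backs; the gripper's body (76 mm by 178 mm) begins 60 mm behind the grasp point.
Start: joints at [1.314, 0.32, 1.565, -0, 1.257, -0.02], TCP at [0.135, 0.559, 0.214] pointing down, gripper open.
Joint ranges: [-3.11, 3.11], [-0.84, 2.01], [0.21, 2.61], [-1.34, 4.49], [0.05, 2.63], [-2.56, 2.56]. Speed limits (rad/s): [2.57, 2.57, 3.14, 3.14, 3.14, 3.14].

## Interface

Orientations are given as a 3x3 rotation matrix whose columns are the frame's x, y, z axes.
In Python, from workcell import env gives the robot as it stands.
- The arm moves only by the shell command python3 -m jog 'ROWS' [FORCE]. ROWS is JSON, one flat list of numbers, 5 for each row, row after row: the shift along the tool's x, y, z in m, then the turn about the tool's z in degrees, then the gripper command: -1 is shut, 1 is fully open, values between are in proportion. A call has 1 to 12 rows; each row shifts and turns the pose as measured when the row begins, along the tool's axes as they then stand; what a row does not reach is not made up. A row lasts 1/10 s, in which the tool goes at most 50 mm and 8.59 degrees, less where a joint would pass 70% of its speed; a pose out of reach is approached as far as the arm can. A call is refused whole if a number of a shift passes 0.05 or a number of a turn 8.59, either way. A call with a gripper value outside its range is refused whole. The fingers move at their own pace and stop on an object; FORCE is the grip in N (left out, the last holds). Time passes only in rows, so rows that do not move let the fingers close. It gives the time, the measured TCP pose, the force and the opening at its end, in the units of the state.
- env.get_obs(): the state, without advancing time (a new reading comes with each control period).
- env.read_camera(name): name is "side" or "top"; returns a dict with "frame" (384x512x3 uint8, blue, green, red), "K" (3x3 intrinsics, pixels), "T" (4x4, takes a point from camera to world coordinates). Camera axes: x right, y down, z forward; pixel columns grow to the right and rows downward; lengths in m; the calibration is good to about 2 mm. A picture is of the moment at which its call begins. There is no depth.
- env.close_job(): hands the job in, once; it reports no verdict.
The state is a dict: "time": time; "q": joint angles; "qd": joint speeds; "joint_torque": joint torques, N m; "tool_pos": TCP position; "tool_rot": TCP orientation; "ft_force": force on the tool from outside, world axes, zero at the start; "wrist_torque": the same for the moment, N m; "opening": opening from 0.0 (shut) to 1.0 (fully open).
Only numpy, scipy, OpenCV 4.12 (cv2) and the standard library are available. Lean on these libraries where they do the work, as an engineer would, in place of code of your own. Each camera call takes 0.05 s, during which the arm holds its last target.

## Task

Push the empty tray fully home with the fingertips, then hook a fingertip behind the blue lip of the tray that carries the gold cheese wheel and draw it fully out to its stop, without pinching the lip between the fingers. Do not touch the gold wheel, which must ride along undisturbed in its tray. Leave the tray with the half cheese closed, and leave everything else on the bench where it is.

Things in the scene. Friction and masses are not known exactly. Their poses are not given: they have to be found in the camera images.
- tray_empty (a joint): draw-out of the white tray that is empty: 0 m = fully home in its rack, grows to 0.12 m = fully out against its stop (towards the robot, along -x of its lip). Slides with about 2 N of friction plus a little damping and stays where it is left; it cannot lift or tip. Starts 60 to 100 mm out.
- liptop_empty (a point): top middle of the blue front lip of the tray that is empty; moves with it. x points into the rack (drawn out along -x), y along the lip, z up. Lip 5 mm thick (this point is mid-thickness), 146 mm long, top 58 mm above the work surface, 37 mm above the tray floor. A steel plate, 5 mm lower, covers its outside: the outer front face lies 6.5 mm from this point along -x.
- tray_wheel (a joint): draw-out of the white tray that carries the gold cheese wheel: 0 m = fully home in its rack, grows to 0.12 m = fully out against its stop (towards the robot, along -x of its lip). Slides with about 2 N of friction plus a little damping and stays where it is left; it cannot lift or tip. Starts home.
- liptop_wheel (a point): top middle of the blue front lip of the tray that carries the gold cheese wheel; moves with it. x points into the rack (drawn out along -x), y along the lip, z up. Lip 5 mm thick (this point is mid-thickness), 146 mm long, top 58 mm above the work surface, 37 mm above the tray floor. A steel plate, 5 mm lower, covers its outside: the outer front face lies 6.5 mm from this point along -x.
- lip_wheel: the blue lip itself (5 x 146 x 42 mm) of the tray with the gold wheel, the part to hook; origin at the middle of its lower edge, 16 mm above the work surface; axes as its top point. Behind it at least 60 mm of the tray is free before the cheese; between its 24 mm high side walls the tray is 136 mm wide
- front_wheel: the steel face plate (4 x 166 x 37 mm) fixed on the outside of that lip; origin at the middle of its lower edge, 16 mm above the work surface
- seat_wheel (a point): point on the floor of the gold wheel's tray (21 mm above the work surface), 142.5 mm behind its lip's middle, moving with the tray; the wheel starts within 12 mm of it
- wheel: gold-rinded cheese wheel, 100 mm across, 44 mm high, about 0.35 kg, lying loose in its tray, white and green disc on top; origin at the centre of its underside
- tray_half (a joint): draw-out of the white tray that carries the half cheese: 0 m = fully home in its rack, grows to 0.12 m = fully out against its stop (towards the robot, along -x of its lip). Slides with about 2 N of friction plus a little damping and stays where it is left; it cannot lift or tip. Starts home and is to stay so.
- liptop_half (a point): top middle of the blue front lip of the tray that carries the half cheese; moves with it. x points into the rack (drawn out along -x), y along the lip, z up. Lip 5 mm thick (this point is mid-thickness), 146 mm long, top 58 mm above the work surface, 37 mm above the tray floor. A steel plate, 5 mm lower, covers its outside: the outer front face lies 6.5 mm from this point along -x.
- half_cheese: tan half wheel of cheese, 48 x 95 x 42 mm, pale cut side towards the lip, loose in the third tray; origin at its underside, 20 mm behind the cut
- weight: dark steel knobbed weight, 48 mm across, 46 mm high; origin under its centre
- labels: stack of paper labels with a green band, 60 x 45 x 26 mm; origin under its centre
- jar: closed jar with white lid, 64 mm across, 95 mm high; origin under its centre
- cup: open steel cup, 72 mm across, 75 mm high; origin under its centre
- tub: open cream tub, 140 x 100 x 60 mm; origin under its centre
- knife: cheese knife lying flat, yellow handle, 270 mm long, 16 mm high; origin under its middle at table height
Not all that is in view belongs to the job. What is shaped like the wheel but purple is not meant.

How it is judged:
By the outcome, as a careful person would: the job done as asked, in the order asked, and still so for the second after the job is handed in, with the robot touching nothing.
It also fails if it takes over 51 s, if anything falls off the work surface, if the arm or the gripper's body presses on something with over 40 N, if the wrist force passes 120 N, or if a joint passes its speed limit or range.

## Working session

There is one attempt and no reset: what is moved stays moved. The work goes in short steps, Python scripts to look and compute and a shell command to move; the robot and the scene stay as the last step left them, time stands still between calls to the robot, and variables do not carry over. Pictures are saved under pics/ and viewed, and the job is handed in when it is done.

```bash
mkdir -p pics; ls; python3 - <<'E'
from workcell import env
import cv2,numpy as np
for n in("side","top"):
    c=env.read_camera(n);cv2.imwrite(f"pics/{n}0.png",c["frame"]);print(n,c["K"].tolist(),np.round(c["T"],4).tolist())
o=env.get_obs();print(o["time"],o["tool_pos"],np.round(o["tool_rot"],3).tolist(),o["opening"])
E
```

```text
pics
side [[368.98826071263306, 0.0, 258.9180197622309], [0.0, 368.98826071263306, 191.63033856503068], [0.0, 0.0, 1.0]] [[0.9875, -0.1225, 0.0987, 0.4729], [-0.1563, -0.6922, 0.7046, -0.7375], [-0.018, -0.7112, -0.7027, 0.8369], [0.0, 0.0, 0.0, 1.0]]
top [[364.88138003839526, 0.0, 256.19255814571005], [0.0, 364.88138003839526, 188.13081997609527], [0.0, 0.0, 1.0]] [[-0.0099, -0.9985, 0.0536, 0.5069], [-1.0, 0.0098, -0.0016, 0.0028], [0.0011, -0.0536, -0.9986, 1.1097], [0.0, 0.0, 0.0, 1.0]]
0.1 [0.13476449 0.55854133 0.21321127] [[0.235, 0.972, -0.0], [0.972, -0.235, -0.002], [-0.002, -0.0, -1.0]] 0.9994676382949814
```

View pics/side0.png

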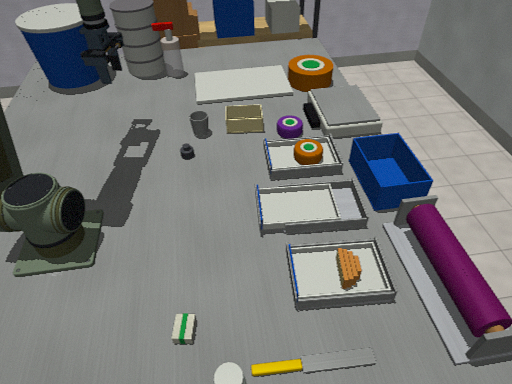

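View pics/top0.png

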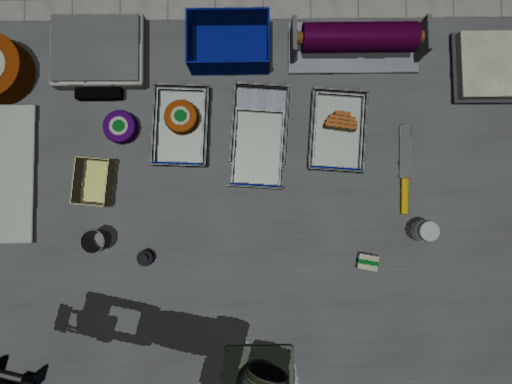

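```bash
cat > h.py <<'E'
from workcell import env
import cv2,numpy as np
def ray(c,u,v,z):
    d=np.linalg.inv(c["K"])@np.array([u,v,1.]);T=np.asarray(c["T"]);d=T[:3,:3]@d;o=T[:3,3]
    return o+d*(z-o[2])/d[2]
def proj(c,p):
    T=np.asarray(c["T"]);q=c["K"]@(T[:3,:3].T@(np.asarray(p)-T[:3,3]));return q[:2]/q[2]
def lips(c,name):
    h=cv2.cvtColor(c["frame"],cv2.COLOR_BGR2HSV)
    m=cv2.inRange(h,(105,90,50),(128,255,255))
    n,l,s,ce=cv2.connectedComponentsWithStats(m,connectivity=8)
    for i in range(1,n):
        if s[i,4]<15: continue
        ys,xs=np.where(l==i);P=np.c_[xs,ys].astype(float);
        if s[i,4]>1500: continue
        W=np.array([ray(c,u,v,.058) for u,v in P])
        mu=W.mean(0);_,_,vt=np.linalg.svd((W-mu)[:,:2],full_matrices=False)
        a=vt[0]*np.sign(vt[0][1]);t=(W-mu)[:,:2]@a;mid=mu[:2]+a*(t.max()+t.min())/2
        print(name,"px",s[i,:5],"mid",mid.round(4),"len",(np.ptp(t)).round(4),"yaw(x into rack)",np.degrees(np.arctan2(-a[0],a[1])).round(2),"thick",np.ptp((W-mu)[:,:2]@vt[1]).round(4))
E
python3 - <<'E'
from h import *
for n in("side","top"):
    c=env.read_camera(n);lips(c,n)
    x,y,w,hh=((240,120,160,200) if n=="side" else (140,75,240,120))
    cv2.imwrite(f"pics/{n}c.png",cv2.resize(c["frame"][y:y+hh,x:x+w],None,fx=3,fy=3,interpolation=cv2.INTER_CUBIC))
    if n=="top":
        for u,v in [(180,164),(256,187),(336,171),(181,116)]: print(ray(c,u,v,.058 if v>120 else .065).round(4))
E
```

```text
side px [ 213    0   41   38 1444] mid [0.6642 1.5048] len 0.5967 yaw(x into rack) -4.27 thick 0.2518
side px [265 138   5  19  29] mid [0.6431 0.2546] len 0.1009 yaw(x into rack) -3.09 thick 0.0056
side px [257 185   6  44  78] mid [ 0.575  -0.0123] len 0.171 yaw(x into rack) -4.37 thick 0.0061
side px [288 244  10  58 105] mid [ 0.6224 -0.2448] len 0.1641 yaw(x into rack) -5.02 thick 0.0054
top px [204  73  49   2  92] mid [0.9011 0.0805] len 0.1409 yaw(x into rack) -0.34 thick 0.0034
top px [255  73  14   2  15] mid [ 0.9015 -0.0178] len 0.0382 yaw(x into rack) -1.54 thick 0.0031
top px [151 161  51   4  77] mid [0.6396 0.2326] len 0.145 yaw(x into rack) -2.77 thick 0.0048
top px [312 166  51   5  75] mid [ 0.6206 -0.2335] len 0.145 yaw(x into rack) -4.27 thick 0.0058
top px [230 183  51   4  94] mid [0.5738 0.0044] len 0.1447 yaw(x into rack) -4.03 thick 0.0057
[0.6354 0.2211 0.058 ]
[0.5665 0.0016 0.058 ]
[ 0.6107 -0.2304  0.058 ]
[0.7743 0.2169 0.065 ]
```

View pics/topc.png

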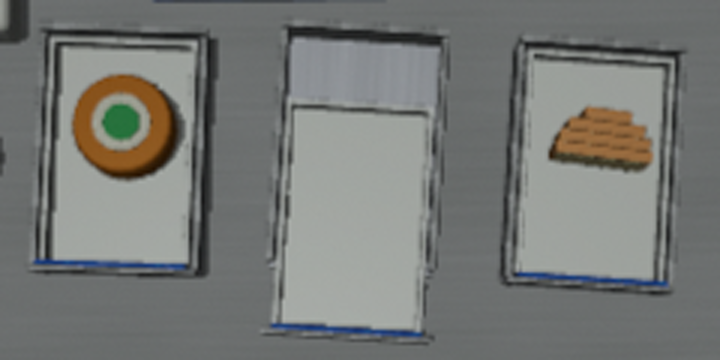

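View pics/sidec.png

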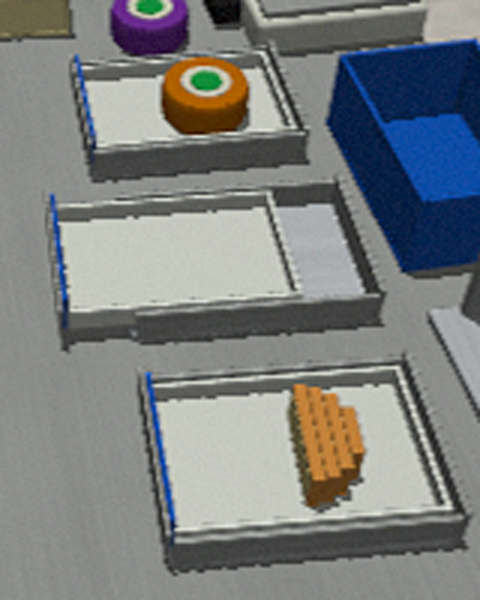

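Candidates: gold wheel in a tray at top px (181,116); the purple one at (119,126) and the big gold one on the bench at (5,65) are decoys. Lips: wheel tray (177,163), empty tray (255,185) with a visible gap at its back, half-cheese tray (337,168). The crops confirm this choice. Next I shut the fingers, turn the tool and travel high.

```bash
python3 -m jog '[0,0,0,-5,-1, -0.01,0.01,0,-4.5,-1, -0.03,0.025,0,0,-1, -0.03,0.025,0,0,-1, -0.03,0.025,0,0,-1, -0.03,0.025,0,0,-1, -0.03,0.025,0,0,-1, -0.03,0.025,0,0,-1, -0.03,0.025,0,0,-1, -0.03,0.025,0,0,-1, -0.03,0.025,0,0,-1, -0.03,0.025,0,0,-1]' 10
```

```text
time: 1.4
tool_pos: [0.3794, 0.2235, 0.2113]
tool_rot: [[0.054, 0.999, -0.001], [0.999, -0.054, -0.002], [-0.002, -0.0, -1.0]]
ft_force: [0.5, 0.4, 0.2]
opening: 0.005
```

```bash
python3 -m jog '[-0.035,0.027,0,1,-1, -0.035,0.027,0,0,-1, -0.035,0.027,0,0,-1, -0.035,0.027,0,0,-1, -0.035,0.027,0,0,-1, -0.03,0.025,0.02,0,-1, 0,0,0.03,0,-1, 0,0,0.03,0,-1, 0,0,0.03,0,-1, 0,0,0,0,-1]'; python3 - <<'E'
from h import *
c=env.read_camera("side");cv2.imwrite("pics/s1.png",c["frame"]);print(env.get_obs()["tool_pos"])
E
```

```text
time: 2.4
tool_pos: [0.5343, -0.0083, 0.0986]
tool_rot: [[0.081, 0.997, 0.006], [0.997, -0.081, -0.002], [-0.001, 0.006, -1.0]]
ft_force: [-0.5, 0.4, -0.1]
opening: 0.006
[ 0.53600162 -0.00828482  0.10077807]
```

View pics/s1.png

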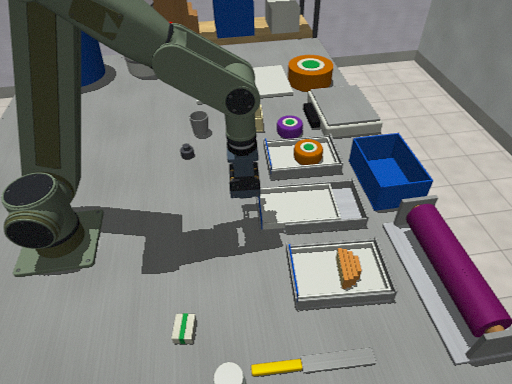

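The fingers are shut at about (243,190), in front of the empty tray's lip. I back off slightly, centre on the lip and go down.

```bash
python3 -m jog '[0.012,-0.02,0.0,-0.5,-1, 0,0,0.03,0,-1, 0,0,0.025,0,-1, 0,0,0.01,0,-1, 0,0,0,0,-1]'
```

```text
time: 2.95
tool_pos: [0.5252, 0.0064, 0.0433]
tool_rot: [[0.071, 0.997, 0.029], [0.998, -0.071, -0.002], [0.0, 0.029, -1.0]]
ft_force: [-0.3, -0.7, 1.0]
opening: -0.001
```

```bash
python3 -m jog '[0,0,0.012,0,-1, 0,0,0.002,0,-1, 0,0.01,0,0,-1, 0,0.015,0,0,-1, 0,0.015,0,0,-1]'
```

```text
time: 3.45
tool_pos: [0.5668, 0.0036, 0.0332]
tool_rot: [[0.07, 0.997, 0.029], [0.998, -0.07, -0.002], [0.0, 0.029, -1.0]]
ft_force: [-3.3, 0.1, -1.4]
opening: 0.004
```

```bash
python3 -m jog '[0,0.012,0,0,-1, 0,0.012,0,0,-1, 0,0.012,0,0,-1]'; python3 -m jog '[0,0.006,0,0,-1, 0,0.006,0,0,-1]';python3 -m jog '[0,0.006,0,0,-1, 0,0.006,0,0,-1]'
```

```text
time: 3.75
tool_pos: [0.6017, 0.0011, 0.0335]
tool_rot: [[0.071, 0.997, 0.019], [0.997, -0.071, -0.001], [0.0, 0.019, -1.0]]
ft_force: [-3.2, 0.2, -1.1]
opening: 0.003
time: 3.95
tool_pos: [0.6143, 0.0001, 0.0337]
tool_rot: [[0.071, 0.997, 0.017], [0.997, -0.071, -0.001], [0.001, 0.017, -1.0]]
ft_force: [-1.8, 0.6, -0.7]
opening: 0.006
time: 4.15
tool_pos: [0.616, -0.0, 0.0334]
tool_rot: [[0.072, 0.997, -0.009], [0.997, -0.072, 0.001], [0.0, -0.009, -1.0]]
ft_force: [-18.3, 0.9, 12.7]
opening: 0.006
```

The force rises to 18 N with no further travel, so it is at the stop after about 64 mm. One firm press, then retreat.

```bash
python3 -m jog '[0,0.006,0,0,-1, 0,0.008,0,0,-1]'; python3 -m jog '[0,-0.006,0,0,-1, 0,-0.02,0,0,-1, 0,-0.03,-0.01,0,-1, 0,-0.01,-0.04,0,-1, 0,0,-0.04,0,-1, 0,0,-0.03,0,-1, 0,0,0,0,-1]'; python3 - <<'E'
from h import *
for n in("top","side"):
    c=env.read_camera(n);cv2.imwrite(f"pics/{n}2.png",c["frame"]);lips(c,n)
E
```

```text
time: 4.35
tool_pos: [0.6156, -0.0, 0.0337]
tool_rot: [[0.072, 0.997, -0.042], [0.997, -0.072, 0.003], [-0.0, -0.042, -0.999]]
ft_force: [-22.4, 2.5, 17.5]
opening: 0.004
time: 5.05
tool_pos: [0.5566, 0.004, 0.1631]
tool_rot: [[0.072, 0.997, -0.029], [0.997, -0.072, 0.002], [-0.001, -0.029, -1.0]]
ft_force: [-0.7, -0.4, 0.0]
opening: 0.004
top px [199  72  54   3 103] mid [0.9012 0.0879] len 0.1556 yaw(x into rack) -0.5 thick 0.0061
top px [254  73  15   2  16] mid [ 0.9015 -0.0164] len 0.0411 yaw(x into rack) 0.51 thick 0.003
top px [151 161  51   4  75] mid [0.6396 0.2326] len 0.145 yaw(x into rack) -2.75 thick 0.0047
top px [312 166  51   5  75] mid [ 0.6206 -0.2335] len 0.145 yaw(x into rack) -4.27 thick 0.0058
side px [213   0  41  26 747] mid [0.6977 1.588 ] len 0.498 yaw(x into rack) 14.27 thick 0.2745
side px [  77   21   28   66 1346] mid [-0.1065  1.2101] len 0.7907 yaw(x into rack) 11.15 thick 0.1172
side px [265 138   5  19  28] mid [0.6429 0.2549] len 0.1005 yaw(x into rack) -3.47 thick 0.0059
side px [270 160   2  14  18] mid [0.6364 0.1516] len 0.064 yaw(x into rack) -9.96 thick 0.0034
side px [278 183   8  43  67] mid [ 0.64   -0.0136] len 0.1687 yaw(x into rack) -5.06 thick 0.0062
side px [288 244  10  58 105] mid [ 0.6224 -0.2448] len 0.1641 yaw(x into rack) -5.02 thick 0.0054
```

View pics/side2.png

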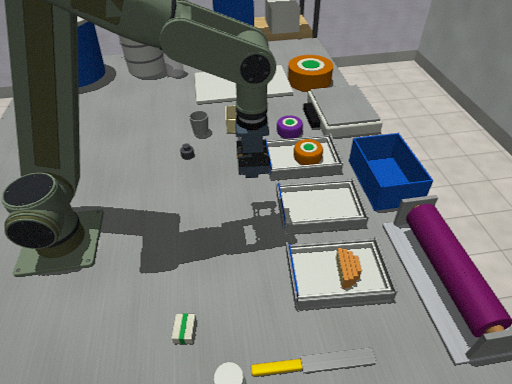

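The side view shows the empty tray home: lip at (282,205), no gap behind it, and the same setting as its neighbours. Now over the wheel tray, about 40 mm behind its lip.

```bash
python3 -m jog '[0.03,0.013,0,-1,-1, 0.03,0.013,0,0,-1, 0.03,0.013,0,0,-1, 0.03,0.013,0,0,-1, 0.03,0.013,0,0,-1, 0.03,0.013,0,0,-1, 0.03,0.013,0,0,-1, 0.01,0.008,0,0,-1, 0,0,0,0,-1]'
```

```text
time: 6.05
tool_pos: [0.6643, 0.2241, 0.1351]
tool_rot: [[0.056, 0.997, -0.059], [0.998, -0.057, -0.005], [-0.008, -0.058, -0.998]]
ft_force: [-0.0, -0.6, 0.7]
opening: 0.005
```

```bash
python3 -m jog '[0.007,0.02,-0.001,0,-1, 0,0,0.02,0,-1, 0,0,0.02,0,-1,0,0,0,0,-1]'; python3 - <<'E'
from h import *
for n in("top","side"):
    c=env.read_camera(n);f=c["frame"].copy()
    p=env.get_obs()["tool_pos"];q=proj(c,p);print(n,q,p)
    x,y,w,hh=((225,100,150,110) if n=="side" else (130,70,120,120))
    cv2.imwrite(f"pics/{n}3.png",cv2.resize(f[y:y+hh,x:x+w],None,fx=4,fy=4,interpolation=cv2.INTER_CUBIC))
E
```

```text
time: 6.45
tool_pos: [0.6797, 0.2269, 0.0876]
tool_rot: [[0.057, 0.996, -0.068], [0.998, -0.057, -0.009], [-0.012, -0.067, -0.998]]
ft_force: [-1.1, -0.7, -0.9]
opening: 0.005
top [175.58668605 146.81353265] [0.68040254 0.2270851  0.08913581]
side [279.53365105 142.54923907] [0.68138875 0.22757682 0.09083106]
```

View pics/side3.png

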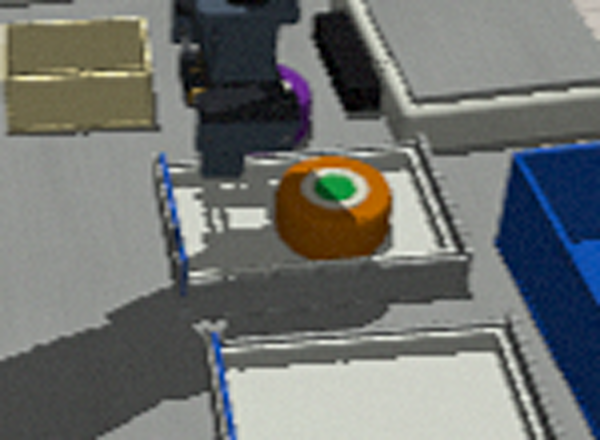

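View pics/top3.png

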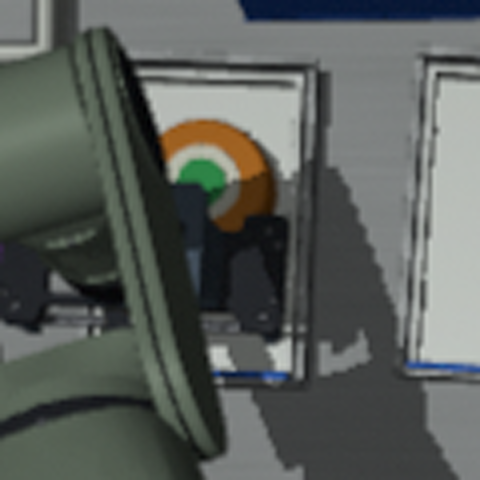

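Side crop: finger tips at crop (220,170), behind the lip at (170,200) and in front of the wheel at (335,205). In numbers, the lip is at x≈0.640, the fingers span 0.665–0.697 and the wheel's front edge is at about 0.724. I go down to z≈0.031 (tray floor 0.021).

```bash
python3 -m jog '[0.003,0,0.02,0,-1, 0,0,0.018,0,-1, 0,0,0.01,0,-1,0,0,0,0,-1]'
```

```text
time: 6.95
tool_pos: [0.6813, 0.2296, 0.0472]
tool_rot: [[0.059, 0.997, -0.054], [0.998, -0.059, -0.004], [-0.007, -0.054, -0.999]]
ft_force: [-1.3, -0.4, 0.1]
opening: 0.006
```

```bash
python3 -m jog '[0,0,0.014,0,-1, 0,0,0.0,0,-1, 0,-0.008,0.001,0,-1, 0,-0.008,0,0,-1]'; python3 -m jog '[0,-0.008,0.001,0,-1,0,-0.01,0.001,0,-1]'
```

```text
time: 7.35
tool_pos: [0.666, 0.2305, 0.0347]
tool_rot: [[0.059, 0.997, -0.049], [0.998, -0.06, -0.003], [-0.006, -0.049, -0.999]]
ft_force: [0.2, 0.7, 0.1]
opening: 0.01
time: 7.55
tool_pos: [0.6489, 0.2316, 0.0351]
tool_rot: [[0.059, 0.997, -0.042], [0.998, -0.059, -0.003], [-0.005, -0.042, -0.999]]
ft_force: [3.2, -1.1, -1.1]
opening: 0.005
```

Contact came at x≈0.658 as predicted, with about 3 N of drag, so the tray is following. I draw at about 0.1 m/s, slower at the end.

```bash
python3 -m jog '[0,-0.01,0.001,0,-1, 0,-0.01,0.001,0,-1, 0,-0.01,0.001,0,-1]'; python3 - <<'E'
from h import *
c=env.read_camera("side");f=c["frame"]
cv2.imwrite("pics/s4.png",cv2.resize(f[90:240,200:380],None,fx=4,fy=4))
E
```

```text
time: 7.85
tool_pos: [0.6179, 0.2331, 0.0349]
tool_rot: [[0.058, 0.998, -0.037], [0.998, -0.058, -0.003], [-0.005, -0.037, -0.999]]
ft_force: [2.9, -1.6, 0.3]
opening: 0.006
```

View pics/s4.png

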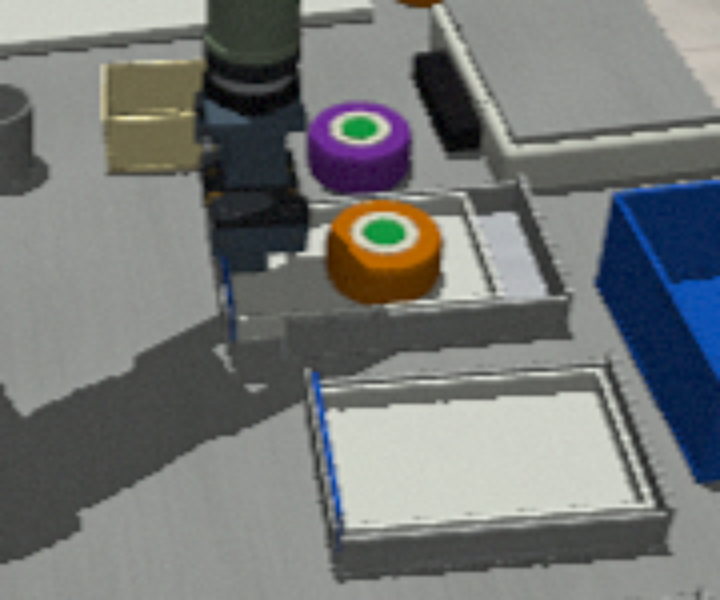

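The picture shows the wheel tray about 40 mm out, with a gap behind it at (515,255) and the wheel riding along at (385,245). Continuing.

```bash
python3 -m jog '[0,-0.01,0.001,0,-1, 0,-0.01,0.001,0,-1, 0,-0.01,0,0,-1, 0,-0.01,0.001,0,-1, 0,-0.01,0,0,-1, 0,-0.008,0,0,-1]'; python3 -m jog '[0,-0.006,0,0,-1, 0,-0.006,0,0,-1]'; python3 -m jog '[0,-0.006,0,0,-1, 0,-0.006,0,0,-1]'
```

```text
time: 8.5
tool_pos: [0.5538, 0.237, 0.0339]
tool_rot: [[0.058, 0.998, -0.039], [0.998, -0.058, -0.002], [-0.005, -0.039, -0.999]]
ft_force: [2.7, -1.3, -0.8]
opening: 0.008
time: 8.7
tool_pos: [0.5408, 0.2376, 0.034]
tool_rot: [[0.057, 0.998, -0.038], [0.998, -0.057, -0.003], [-0.005, -0.038, -0.999]]
ft_force: [16.2, -4.8, -6.5]
opening: 0.001
time: 8.9
tool_pos: [0.541, 0.2378, 0.0347]
tool_rot: [[0.051, 0.999, -0.009], [0.999, -0.051, -0.002], [-0.003, -0.009, -1.0]]
ft_force: [16.2, -4.8, -13.0]
opening: 0.004
```

```bash
python3 -m jog '[0,-0.008,0,0,-1, 0,-0.008,0,0,-1]'; python3 -m jog '[0,0.008,0,0,-1, 0,0.008,0,0,-1,0,0,0,0,-1]'
```

```text
time: 9.1
tool_pos: [0.5415, 0.238, 0.0354]
tool_rot: [[0.045, 0.999, 0.027], [0.999, -0.045, -0.001], [0.0, 0.027, -1.0]]
ft_force: [21.6, -6.3, -13.1]
opening: 0.004
time: 9.4
tool_pos: [0.5567, 0.2372, 0.0354]
tool_rot: [[0.047, 0.999, 0.024], [0.999, -0.047, -0.001], [0.001, 0.024, -1.0]]
ft_force: [0.1, 0.9, -0.0]
opening: 0.004
```

```bash
python3 -m jog '[0,0,-0.02,0,-1, 0,0,-0.03,0,-1, 0,0,-0.04,0,-1, 0,0,-0.04,0,-1, 0,-0.04,-0.02,0,-1, 0,-0.04,0,0,-1, 0,-0.04,0,0,-1, 0,-0.04,0,0,-1, 0.04,0,0,0,-1, 0.04,0,0,0,-1, 0.04,0,0,0,-1, 0,0,0,0,-1]'; python3 - <<'E'
from h import *
for n in("top","side"):
    c=env.read_camera(n);cv2.imwrite(f"pics/{n}5.png",c["frame"]);lips(c,n)
    h=cv2.cvtColor(c["frame"],cv2.COLOR_BGR2HSV);m=cv2.inRange(h,(40,120,60),(85,255,255))
    k,l,s,ce=cv2.connectedComponentsWithStats(m)
    for i in range(1,k):
        if s[i,4]>30: print(n,"green",ce[i].round(1),s[i,4],ray(c,*ce[i],.065).round(4))
E
```

```text
time: 10.6
tool_pos: [0.376, 0.3654, 0.1853]
tool_rot: [[0.05, 0.999, -0.011], [0.999, -0.051, -0.006], [-0.006, -0.01, -1.0]]
ft_force: [-0.6, -0.6, -0.0]
opening: 0.004
top px [200  73  53   2  99] mid [0.9012 0.0864] len 0.1526 yaw(x into rack) -0.34 thick 0.0035
top px [254  73  15   1  15] mid [ 0.9017 -0.0164] len 0.0411 yaw(x into rack) -0.54 thick 0.0
top px [231 160  51   5  76] mid [0.6386 0.001 ] len 0.1453 yaw(x into rack) -4.3 thick 0.0044
top px [312 166  51   5  75] mid [ 0.6206 -0.2335] len 0.145 yaw(x into rack) -4.27 thick 0.0058
top px [149 202  51   4  99] mid [0.5203 0.2382] len 0.1441 yaw(x into rack) -2.36 thick 0.006
top green [117.9 125.2] 97 [0.7492 0.3993 0.065 ]
top green [177.9 156.2] 100 [0.6573 0.2257 0.065 ]
top green [367.6 261.9] 67 [ 0.3502 -0.313   0.065 ]
side px [ 213    0   41   38 1442] mid [0.6642 1.5048] len 0.5968 yaw(x into rack) -4.25 thick 0.2518
side px [231 141   4  36  58] mid [0.522  0.2177] len 0.1833 yaw(x into rack) -2.63 thick 0.0062
side px [278 183   7  38  63] mid [ 0.641  -0.0047] len 0.1507 yaw(x into rack) -4.64 thick 0.0061
side px [288 244  10  58 105] mid [ 0.6224 -0.2448] len 0.1641 yaw(x into rack) -4.93 thick 0.0057
side green [310.4  63.8] 106 [0.942  0.8141 0.065 ]
side green [289.5 121.7] 31 [0.7493 0.378  0.065 ]
side green [273.2 149.5] 50 [0.66   0.2269 0.065 ]
side green [182.8 328.1] 137 [ 0.3523 -0.3517  0.065 ]
```

View pics/side5.png

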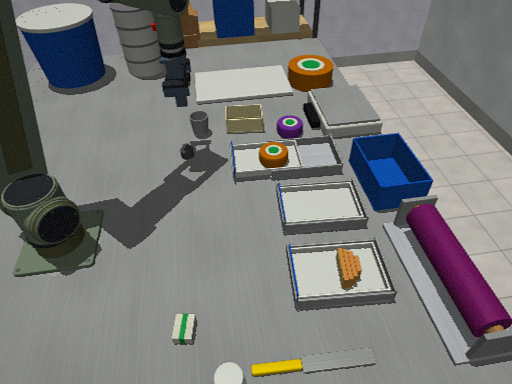

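View pics/top5.png

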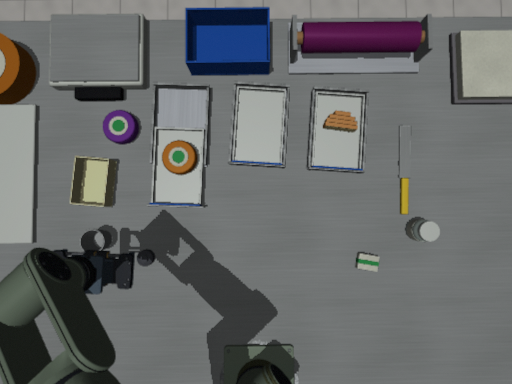

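Side and top views: the wheel tray is out (lip at top px (174,204)) with the wheel at (178,156). The empty tray is home, and everything else is where it was. One last comparison of the wheel against its start, then I hand in.

```bash
python3 - <<'E'
from h import *
c=env.read_camera("top");f0=cv2.imread("pics/top0.png")
m=cv2.inRange(cv2.cvtColor(f0,cv2.COLOR_BGR2HSV),(40,120,60),(85,255,255))
k,l,s,ce=cv2.connectedComponentsWithStats(m)
for i in range(1,k):
    if s[i,4]>30: print(ce[i].round(1),ray(c,*ce[i],.065).round(4))
lips(c,"top")
o=env.get_obs();print(o["time"],o["ft_force"])
env.close_job()
E
```

```text
[179.8 115.1] [0.7771 0.2202 0.065 ]
[117.9 125.2] [0.7492 0.3993 0.065 ]
[367.6 261.9] [ 0.3502 -0.313   0.065 ]
top px [199  73  54   2 101] mid [0.9012 0.0879] len 0.1556 yaw(x into rack) -0.38 thick 0.0034
top px [231 160  51   5  76] mid [0.6386 0.001 ] len 0.1453 yaw(x into rack) -4.3 thick 0.0044
top px [312 166  51   5  75] mid [ 0.6206 -0.2335] len 0.145 yaw(x into rack) -4.27 thick 0.0058
top px [149 202  51   4  99] mid [0.5203 0.2382] len 0.1441 yaw(x into rack) -2.36 thick 0.006
10.75 [-1.18940239 -0.12825221  0.64333607]
the job is handed in; nothing more can be done
```

The job is done and was handed in at 10.75 s of the 51 s allowed; no verdict was reported.

- **Empty tray:** I pushed it home about 65 mm with the shut fingertips. It stopped moving with the force at 18–22 N, and both views show no gap behind it.
- **Wheel tray:** I set the shut fingers down behind its blue lip, without pinching it, and drew it to the stop. The force there rose to about 22 N with no more travel. The top camera measured 119.5 mm of lip travel against the nominal 120 mm, which is within its accuracy.
- **Gold wheel:** It moved 119.9 mm with its tray, so it shifted less than 1 mm within it. The fingers never touched it.
- **Everything else:** The half-cheese tray's lip measured the same as at the start, as did the purple wheel and the labels. The other things on the bench look unmoved in the pictures. The arm ended clear, touching nothing.

No check failed. The one disagreement was between the cameras: the side view put the lips 2–3 mm further in than the top view, and the contacts felt by the arm agreed with the top view.

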